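# Load the card printer and hold its sprung cover at the index

## Task

Load the card printer: lay packs of member cards flat, one on top of another, on its sprung feed pan until the pan's pointer has sunk level with the thick raised bar on the scale, and leave any pack that is not needed off the pan. Then take the grip on the printer's sprung cover and lift it until the pin on the cover's side lines up with the steel index arm, and hold it there so that I can check the rollers: finish while still holding the cover. Do not shift the index arm. Leave the stapler, the calculator and the pen where they are.

Things in the scene. Friction and masses are not known exactly. Their poses are not given: they have to be found in the camera images.
- printer: White card printer, fixed to the worktop, about 190 x 330 mm and 84 mm high without its cover grip. Origin at the centre of its underside; its front faces -x, z up. The grey cover is on its right (-y) half, the steel feed pan on its left (+y) half, centred at x 0, y +110 mm.
- cover (a joint): Angle of the printer's cover, rad: 0 shut, grows as its front edge rises, at most 1.3. Its hinge line is parallel to the printer's y axis, at printer x +85 mm, z 80 mm. A spring pulls it shut: 0.35 N m when shut plus 0.7 N m per rad, and the cover weighs 0.22 kg (about 3.5 to 7 N upward at the grip); let go, it falls shut.
- cover_grip (a point): Centre of the top part of the black upright tab on the cover: when shut 30 mm above and 150 mm in front of the hinge line, 26 mm above the cover's top face. The tab is 16 mm thick along y, 24 mm long along x, and ends 12 mm above this point. Pinched across its thickness, it can turn between the pads as the cover rises. Axes turn with the cover, as the printer's when shut.
- cover_pin (a point): End of the small steel pin (6 mm thick) on the right edge of the cover, 110 mm from the hinge line. It moves with the cover and meets point index_tip when the cover is at the index.
- index (a joint): Angle of the steel index arm, rad, on the same hinge line and scale as joint cover: the cover's pin is lined up with it when both joints have the same value. It is preset differently each time between 0.42 and 0.75 and stays there; it is not to be moved.
- index_tip (a point): Point on the index arm (8 mm wide thin steel bar beside the right edge of the cover) 110 mm from the hinge line, with which the cover's pin is to line up.
- pan (a joint): How far the feed pan has sunk on its spring, m: 0 empty, at most 0.028. One pack sinks it by about 0.008; the pointer is on the thick bar from 0.012 to 0.020 (centre 0.016).
- pan_floor (a point): Centre of the feed pan's top face, 95 mm above the worktop when empty. The pan is 70 mm (x) by 115 mm (y) with 9 mm high lips at its two y ends, 108 mm apart inside, and open at both x sides. A pack lies in it with its long side along y. Axes as the printer's.
- pan_pointer (a point): Front end of the pan's flat steel pointer (3 mm thick), which moves down with the pan.
- pan_mark (a point): Centre of the thick raised black bar (26 mm wide, 8 mm high) on the upright scale plate beside the pointer: the level the pointer shall sink to, within the height of the bar.
- pack_a: Banded pack of plastic cards, 56 x 87 x 14 mm (x, y, z), about 0.12 kg. Origin at the centre of its underside, z up, long side along its y. One of three alike; lies flat on the worktop at the start.
- pack_b: Banded pack of plastic cards, 56 x 87 x 14 mm (x, y, z), about 0.12 kg. Origin at the centre of its underside, z up, long side along its y. One of three alike; lies flat on the worktop at the start.
- pack_c: Banded pack of plastic cards, 56 x 87 x 14 mm (x, y, z), about 0.12 kg. Origin at the centre of its underside, z up, long side along its y. One of three alike; lies flat on the worktop at the start.
- stapler: Black desk stapler, 154 x 38 x 48 mm, a bystander. Origin under its centre.
- calculator: Grey pocket calculator, 116 x 70 x 17 mm, a bystander. Origin under its centre.
- pen_1: Black pen, 12 x 145 x 9 mm, a bystander. Origin under its centre.
Things that resemble listed ones, but are neither listed nor needed, are in the scene too. What is shaped like the pack_a but blue, orange or purple is not meant.

How it is judged:
By the outcome, as a careful person would: the job done as asked, in the order asked, and still so for the second after the job is handed in, while the arm keeps its last pose, push and grip.
It also fails if it takes over 72 s, if anything falls off the work surface, if the arm or the gripper's body presses on something with over 40 N, if the wrist force passes 120 N, or if a joint passes its speed limit or range.

## Robot

A 6-joint arm with a two-finger parallel gripper is mounted at the origin on a cart in front of the work surface, level with it; the furniture and walls round the work are solid. World frame = base frame: x ahead of the robot, y to its left, z up, the work surface at z = 0. Lengths are in m, angles in rad, forces in N, time in s.
With the tool pointing down it reaches from about 0.35 to 0.875 m from the base axis. Payload 4.2 kg.
Tool frame: the origin (TCP) lies on the centre line of the jaws, within the pads' length; the fingertips stand 22 mm ahead of it and the grasp point (between the pads) lies 3 mm ahead of it; x points along the fingers, z is the direction in which the jaws open and shut, and the axes are right-handed (so a half turn about x gives the same grasp; the last joint's range is limited). The gripper opens to 85 mm and grips with 20 to 120 N. Pads are 22 mm wide; open, the fingers measure 114 mm over their backs; the gripper's body (76 mm by 85 mm) begins 54 mm behind the grasp point. The pads swing forward as they close: fully open they stand 13 mm farther back than shut.
Start: joints at [-0.875, 0.385, 0.008, 0, -1.194, -0.259], TCP at [0.264, -0.566, 0.253] pointing down, gripper open.
Joint ranges: [-3.14, 3.14], [-1.21, 2.06], [-1.07, 1.41], [-3.16, 2.05], [-2.99, -0.16], [-3.1, 3.1]. Speed limits (rad/s): [2.79, 2.79, 3.14, 3.14, 3.14, 3.14].

## Interface

Orientations are given as [roll, pitch, yaw] about the fixed x, y, z axes, in that order (R = Rz(yaw) Ry(pitch) Rx(roll)).
In Python, from cell import monitor, eyes, arm gives the robot as it stands.
- The arm moves only by the tool jog_arm, never from a script. Its argument "plan" is a list of rows, each an object of numbers: "x", "y", "z": the shift along the tool's x, y, z in mm; "roll": the turn about the tool's x in degrees. In form: [{"x": .., "y": .., "z": .., "roll": ..}, ...]. A call has 1 to 5 rows; each row is the pose to reach, as a shift and turn from the pose commanded when the call began, along the tool's axes at that moment; what a row does not reach only later rows make up. A row lasts 1/8 s, in which the tool goes at most 62.5 mm and 10.7 degrees, less where a joint would pass 70% of its speed; a pose out of reach is approached as far as the arm can. A call with a gripper value outside its range is refused whole. "claw" is the finger opening in mm, from 0 to 85.4, set as the call begins (left out, the last holds). The fingers move at their own pace and stop on an object; "grip_force" is the grip in N (left out, the last holds). Time passes only in rows, so rows that repeat a pose let the fingers close. It gives the time, the measured TCP pose, the force and the opening at its end, in the units of the state.
- monitor.state(): the state, without advancing time (a new reading comes with each control period).
- eyes.read_camera(name): name is "scene" or "side" or "wrist"; returns the picture (400x640x3 uint8, blue, green, red); there is no depth.
- eyes.camera_params(name): a dict with "fx", "fy", "cx", "cy" (pixels), "extrinsics" (4x4, takes a point from world to camera coordinates); the wrist camera has in their place "T_tool_cam" (4x4, takes a point from camera to tool coordinates, whose origin is the TCP and whose axes are the tool frame's). Camera axes: x right, y up, looking along -z (the intrinsics and any distortion apply to the point x, -y, -z); pixel columns grow to the right and rows downward; lengths in m; the calibration is good to about 2 mm. A picture is of the moment at which its call begins: read the wrist's pose just before it. camera_params takes no time and is no camera call.
- arm.finish_job(): hands the job in, once; it reports no verdict.
The state is a dict: "time_s": time; "qpos": joint angles; "qvel": joint speeds; "tau": joint torques, N m; "eef_pos": TCP position; "tool_rot": TCP orientation; "force": force on the tool from outside, world axes, zero at the start; "wrist_torque": the same for the moment, N m; "width": opening from 0.0 (shut) to 1.0 (fully open).
Only numpy, scipy, OpenCV 4.12 (cv2) and the standard library are available. Lean on these libraries where they do the work, as an engineer would, in place of code of your own. Each camera call takes 0.05 s, during which the arm holds its last target. There are 200 camera calls.

## Working session

There is one attempt and no reset: what is moved stays moved. The work goes in short steps, Python scripts to look and compute and a tool call to move; the robot and the scene stay as the last step left them, time stands still between calls to the robot, and variables do not carry over. Pictures are saved under pics/ and viewed, about 8 in all and at most 12, crops included, and the job is handed in when it is done.

Besides the shell and the picture viewer there is one more tool, called after "Request:" by a JSON object that holds its "api" and its "payload". jog_arm: Moves the arm, as the interface text tells. Its arguments: {"type":"object","properties":{"plan":{"type":"array"},"claw":{"type":"number"},"grip_force":{"type":"number"}},"required":["plan"]}

```bash
ls; mkdir -p pics
python3 - <<'E'
from cell import monitor, eyes, arm
import cv2, numpy as np
print(monitor.state())
for n in("scene","side"):
    cv2.imwrite(f"pics/{n}0.png",eyes.read_camera(n)); 
for n in("scene","side","wrist"): print(n,eyes.camera_params(n))
E
```

```text
pics
{'time_s': 0.0, 'qpos': array([-8.75372689e-01,  3.85562201e-01,  6.63736391e-03, -4.86244270e-04,
       -1.19400766e+00, -2.58575726e-01]), 'qvel': array([-8.75999574e-04, -1.22025888e-04, -6.18102856e-05, -1.59980680e-04,
        7.62589294e-04, -8.17093135e-04]), 'tau': array([ 1.65812544e-03, -3.92289805e+01,  1.88400328e+01,  4.18612942e+00,
       -4.58051931e-03,  3.17207327e-07]), 'eef_pos': array([ 0.26420677, -0.56582259,  0.25222454]), 'tool_rot': array([0.05017255, 1.56861287, 2.05763739]), 'force': array([-0.48252832, -0.33346644,  0.17311424]), 'wrist_torque': array([0.05072522, 0.0207327 , 0.05037489]), 'width': 1.0017413662551562}
scene {'fx': 478.117705372748, 'fy': 478.117705372748, 'cx': 328.4962534923886, 'cy': 196.33512162867606, 'extrinsics': array([[-0.88781957, -0.45981492,  0.01861864,  0.5069885 ],
       [ 0.32750217, -0.60288963,  0.72750699, -0.1936714 ],
       [-0.32329358,  0.65199259,  0.6858476 , -1.34778756],
       [ 0.        ,  0.        ,  0.        ,  1.        ]])}
side {'fx': 381.4182663999965, 'fy': 381.4182663999965, 'cx': 318.6073692433042, 'cy': 200.94685947296333, 'extrinsics': array([[-0.98408514, -0.176742  , -0.0184039 ,  0.53600309],
       [ 0.059132  , -0.4233767 ,  0.90402189, -0.08561593],
       [-0.16757041,  0.88854625,  0.42708983, -1.14741852],
       [ 0.        ,  0.        ,  0.        ,  1.        ]])}
wrist {'fx': 358.5201432368476, 'fy': 358.5201432368476, 'cx': 316.0120072523002, 'cy': 198.87621556185886, 'T_tool_cam': array([[ 2.61908910e-04,  2.78376885e-01, -9.60471885e-01,
        -1.20629056e-01],
       [ 8.90885827e-04,  9.60471472e-01,  2.78377008e-01,
         7.03257690e-02],
       [ 9.99999569e-01, -9.28580208e-04,  3.55401495e-06,
         1.33610271e-04],
       [ 0.00000000e+00,  0.00000000e+00,  0.00000000e+00,
         1.00000000e+00]])}
```

View pics/scene0.png

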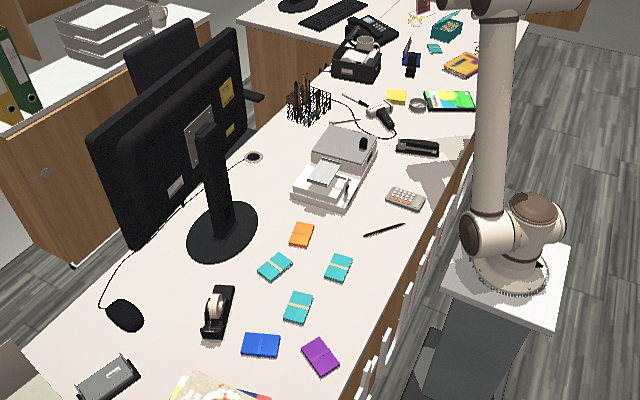

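View pics/side0.png

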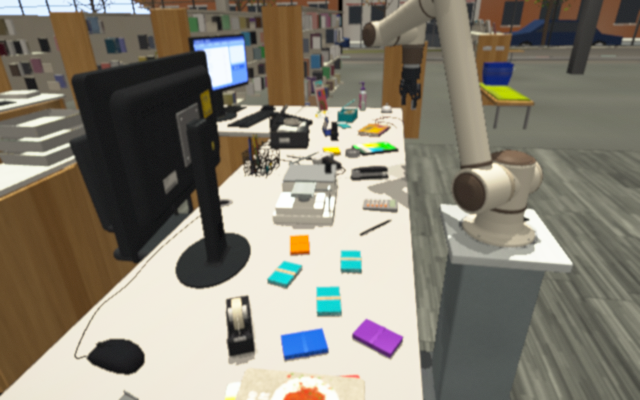

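The scene view shows three teal packs at (275,266), (339,267) and (297,307). Lookalikes are orange (301,235), blue (260,345), purple (320,357) and a far teal thing at (434,48). The printer is at (335,165). Next I'll enlarge the packs and the printer.

```bash
cat > h.py <<'E'
from cell import monitor, eyes, arm
import cv2, numpy as np
from scipy.spatial.transform import Rotation as Ro
def cam(n,st=None):
    p=eyes.camera_params(n); K=(p["fx"],p["fy"],p["cx"],p["cy"])
    if n=="wrist":
        T=np.eye(4); T[:3,:3]=Ro.from_euler("xyz",st["tool_rot"]).as_matrix(); T[:3,3]=st["eef_pos"]
        return K,np.linalg.inv(T@p["T_tool_cam"])
    return K,p["extrinsics"]
def ray(c,uv,z):
    K,E=c; uv=np.atleast_2d(uv).astype(float)
    d=np.c_[(uv[:,0]-K[2])/K[0],-(uv[:,1]-K[3])/K[1],-np.ones(len(uv))]@E[:3,:3]
    o=-E[:3,:3].T@E[:3,3]; return o+d*((z-o[2])/d[:,2])[:,None]
def proj(c,P):
    K,E=c; q=np.atleast_2d(P)@E[:3,:3].T+E[:3,3]
    return np.c_[K[2]+K[0]*q[:,0]/-q[:,2],K[3]-K[1]*q[:,1]/-q[:,2]]
def crop(im,x,y,w,h,s,f): cv2.imwrite(f,cv2.resize(im[y:y+h,x:x+w],None,fx=s,fy=s,interpolation=cv2.INTER_CUBIC))
def teal(c,im,z=.014):
    hsv=cv2.cvtColor(im,cv2.COLOR_BGR2HSV)
    m=((hsv[...,0]>80)&(hsv[...,0]<98)&(hsv[...,1]>90)&(hsv[...,2]>120)).astype(np.uint8)
    m=cv2.morphologyEx(m,cv2.MORPH_CLOSE,np.ones((7,7)))
    n,l,s,ce=cv2.connectedComponentsWithStats(m); out=[]
    for i in range(1,n):
        if s[i,4]<150: continue
        v,u=np.nonzero(l==i); P=ray(c,np.c_[u,v],z)[:,:2]
        (cx,cy),(w,hh),a=cv2.minAreaRect(P.astype(np.float32))
        if w>hh: w,hh,a=hh,w,a-90   # a: direction of short side (deg)
        out.append((ce[i].round(),np.round([cx,cy],4),round(w,4),round(hh,4),round(a,1)))
    return out
E
python3 - <<'E'
from h import *
a=cv2.imread("pics/scene0.png"); b=cv2.imread("pics/side0.png")
for n,i in(("scene",a),("side",b)):
    for o in teal(cam(n),i): print(n,*o)
x=cv2.resize(a[115:220,280:430],None,fx=5,fy=5,interpolation=cv2.INTER_CUBIC)
cv2.imwrite("pics/pr.png",x)
c=cam("scene")
print(ray(c,[[335,212],[291,191],[377,150]],0.0))
E
```

```text
scene [274. 266.] [0.5706 0.3228] 0.0573 0.0866 -13.2
scene [338. 267.] [0.416  0.2443] 0.0545 0.0917 6.8
scene [298. 307.] [0.4491 0.4046] 0.0562 0.0859 11.4
side [351. 261.] [0.415  0.2503] 0.0501 0.0915 7.1
side [284. 273.] [0.57   0.3278] 0.0565 0.0901 -13.8
side [328. 300.] [0.4484 0.4108] 0.0509 0.091 10.4
[[ 0.52502093  0.04484362  0.        ]
 [ 0.69430693  0.02715095  0.        ]
 [ 0.53385056 -0.30790276  0.        ]]
```

View pics/pr.png

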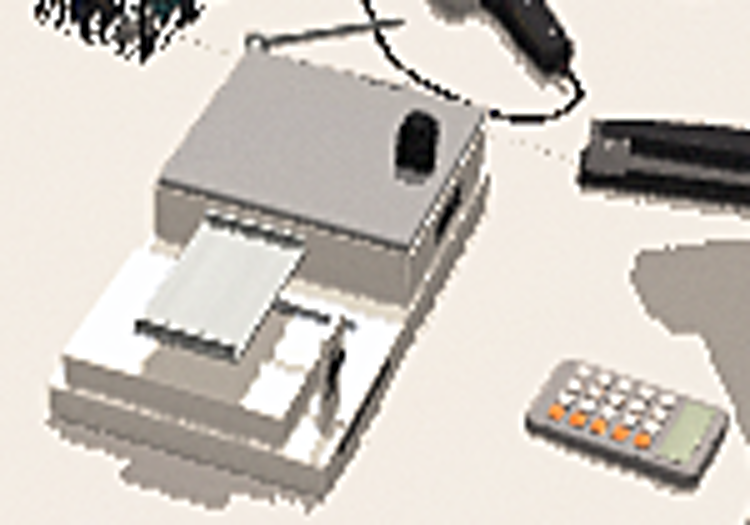

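The crop shows the pan's lip corners at (135,322), (235,350), (303,240) and (207,215), the scale plate at (335,370), the grip at (418,130) and the index arm at the cover's right edge near (450,210). I'll fit the printer pose to those points.

```bash
cat >> h.py <<'E'
def pw(pose,P):
    x,y,t=pose; P=np.atleast_2d(P); c,s=np.cos(t),np.sin(t)
    return np.c_[x+c*P[:,0]-s*P[:,1],y+s*P[:,0]+c*P[:,1],P[:,2]]
E
python3 - <<'E'
from h import *
from scipy.optimize import least_squares
c=cam("scene")
px=np.array([[135,322],[235,350],[303,240],[207,215],[315,507],[50,425]])/5+[280,115]
M=np.array([[35,167.5,104],[-35,167.5,104],[-35,52.5,104],[35,52.5,104],[-95,165,0],[95,165,0]])/1000
r=least_squares(lambda q:(proj(c,pw(q,M))-px).ravel(),[.6,-.13,0])
print(r.x,np.degrees(r.x[2])); print(r.fun.reshape(-1,2).round(1))
print("grip", ray(c,np.array([[418,130]])/5+[280,115],.11))
g=ray(c,np.array([[418,130]])/5+[280,115],.11)[0]
t=r.x[2];d=g[:2]-r.x[:2];print(np.cos(t)*d[0]+np.sin(t)*d[1],-np.sin(t)*d[0]+np.cos(t)*d[1])
print(pw(r.x,[[0,.11,.095]]))
E
```

```text
[ 0.59883277 -0.11147014  0.07871565] 4.510074790936904
[[-1.4  0.3]
 [ 0.   1. ]
 [ 0.8  0.6]
 [-0.5 -0.2]
 [ 1.7 -0.6]
 [-0.6 -1.4]]
grip [[ 0.54422357 -0.19534193  0.11      ]]
-0.06103531225820076 -0.07931791676377253
[[ 0.59018299 -0.00181075  0.095     ]]
```

```bash
cat >> h.py <<'E'
def delta(tgt,yaw,st=None,down=True):
    """tool-frame shift (mm) & roll (deg) so that TCP->tgt, jaw axis z at world yaw (deg, mod 180)"""
    st=st or monitor.state(); R=Ro.from_euler("xyz",st["tool_rot"]).as_matrix()
    d=R.T@(np.array(tgt)-st["eef_pos"])*1000
    cur=np.degrees(np.arctan2(R[1,2],R[0,2])); dy=(yaw-cur+90)%180-90
    print("shift",d.round(1),"roll",round(-dy,1),"curjaw",round(cur,1),"q6",st["qpos"][5].round(2),"t",round(st["time_s"],2))
    return d,-dy
E
python3 - <<'E'
from h import *
R=Ro.from_euler("xyz",monitor.state()["tool_rot"]).as_matrix();print(R.round(3))
delta([.47,-.1,.25],7)
delta([.45,-.1,.25],7);delta([.39,.247,.25],7)
E
```

```text
[[-0.001 -0.906 -0.423]
 [ 0.002 -0.423  0.906]
 [-1.     0.     0.002]]
shift [   2.9 -383.5  335.2] roll -72.0 curjaw 115.0 q6 -0.26 t 0.1
shift [   3.  -365.4  343.6] roll -72.0 curjaw 115.0 q6 -0.26 t 0.1
shift [   3.6 -457.8  683.4] roll -72.0 curjaw 115.0 q6 -0.26 t 0.1
```

Request:
{"api": "jog_arm", "payload": {"plan": [{"x": 0, "y": -38, "z": 35, "roll": -8}, {"x": 0, "y": -76, "z": 70, "roll": -16}, {"x": 0, "y": -114, "z": 105, "roll": -24}, {"x": 0, "y": -152, "z": 140, "roll": -32}, {"x": 0, "y": -190, "z": 175, "roll": -40}], "claw": 85, "grip_force": 40}}

```text
time_s: 0.72
eef_pos: [0.3627, -0.3257, 0.253]
tool_rot: [-0.266, 1.57, 2.444]
force: [1.2, 0.3, 0.0]
width: 0.996
```

Run:
```python
from h import *
delta([.45,-.08,.25],7); delta([.41,.2,.24],7)
```

```text
shift [   3.1 -259.6   23.5] roll -31.7 curjaw 155.3 q6 -0.03 t 0.72
shift [  13.2 -497.3  176.9] roll -31.7 curjaw 155.3 q6 -0.03 t 0.72
```

Request:
{"api": "jog_arm", "payload": {"plan": [{"y": -55, "z": 5, "roll": -8}, {"y": -110, "z": 10, "roll": -16}, {"y": -165, "z": 15, "roll": -24}, {"y": -220, "z": 20, "roll": -32}, {"y": -270, "z": 35, "roll": -32}]}}

```text
invalid input at $.plan[0]: expected keys x, y, z, roll
```

Run:
```python
from h import *
delta([.415,.18,.24],7)
```

```text
shift [  13.2 -481.2  164. ] roll -31.7 curjaw 155.3 q6 -0.03 t 0.72
```

Request:
{"api": "jog_arm", "payload": {"plan": [{"x": 0, "y": -55, "z": 5, "roll": -8}, {"x": 0, "y": -110, "z": 10, "roll": -16}, {"x": 0, "y": -165, "z": 15, "roll": -24}, {"x": 0, "y": -220, "z": 20, "roll": -32}, {"x": 0, "y": -270, "z": 35, "roll": -32}]}}

```text
time_s: 1.35
eef_pos: [0.4452, -0.0659, 0.2531]
tool_rot: [-0.057, 1.571, -3.075]
force: [1.0, 0.1, -0.4]
width: 0.998
```

Run:
```python
from h import *
delta([.415,.22,.24],7)
```

```text
shift [  13.1 -287.5   -5.3] roll 0.1 curjaw -172.9 q6 -0.09 t 1.35
```

Request:
{"api": "jog_arm", "payload": {"plan": [{"x": 0, "y": -60, "z": 0, "roll": 0}, {"x": 0, "y": -120, "z": 0, "roll": 0}, {"x": 10, "y": -180, "z": 0, "roll": 0}, {"x": 10, "y": -240, "z": 0, "roll": 0}, {"x": 10, "y": -288, "z": -5, "roll": 0}]}}

```text
time_s: 1.98
eef_pos: [0.4136, 0.2206, 0.2431]
tool_rot: [0.461, 1.57, -2.557]
force: [0.6, -1.0, 0.9]
width: 0.995
```

Request:
{"api": "jog_arm", "payload": {"plan": [{"x": 0, "y": 0, "z": 0, "roll": 0}]}}

```text
time_s: 2.1
eef_pos: [0.4142, 0.2213, 0.2428]
tool_rot: [0.475, 1.57, -2.54]
force: [-0.7, -0.8, -0.4]
width: 0.997
```

Run:
```python
from h import *
st=monitor.state(); im=eyes.read_camera("wrist"); cv2.imwrite("pics/w1.png",im)
for o in teal(cam("wrist",st),im): print(*o)
delta([.416,.247,.24],7)
```

```text
[312. 165.] [0.4191 0.2176] 0.039 0.0537 -82.7
[312. 210.] [0.4133 0.2644] 0.0366 0.0536 -82.7
[156. 240.] [0.5715 0.3196] 0.0535 0.0879 -13.3
[264. 321.] [0.45   0.4018] 0.0541 0.0886 11.3
shift [  2.7 -26.8  -5.4] roll 0.2 curjaw -172.8 q6 -0.71 t 2.15
```

View pics/w1.png

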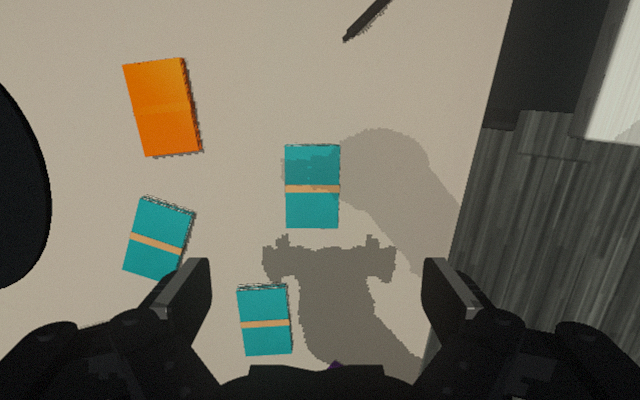

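The wrist view shows pack A at (312,187), with corners near (285,145) and (340,228). That puts its centre at about (0.416, 0.242) with a yaw of 7°. Descending to it.

Request:
{"api": "jog_arm", "payload": {"plan": [{"x": 45, "y": -22, "z": -5, "roll": 0}, {"x": 95, "y": -22, "z": -5, "roll": 0}, {"x": 145, "y": -22, "z": -5, "roll": 0}, {"x": 190, "y": -22, "z": -5, "roll": 0}, {"x": 212, "y": -22, "z": -5, "roll": 0}]}}

```text
time_s: 2.78
eef_pos: [0.4159, 0.2386, 0.029]
tool_rot: [0.696, 1.566, -2.325]
force: [-0.6, 0.6, -0.1]
width: 0.995
```

Request:
{"api": "jog_arm", "payload": {"plan": [{"x": 10, "y": 0, "z": 0, "roll": 0}, {"x": 10, "y": 0, "z": 0, "roll": 0}]}}

```text
time_s: 3.02
eef_pos: [0.4169, 0.2404, 0.0212]
tool_rot: [0.807, 1.57, -2.213]
force: [-0.3, 0.4, -0.0]
width: 0.993
```

Request:
{"api": "jog_arm", "payload": {"plan": [{"x": 0, "y": 0, "z": 0, "roll": 0}, {"x": 0, "y": 0, "z": 0, "roll": 0}, {"x": 0, "y": 0, "z": 0, "roll": 0}, {"x": 0, "y": 0, "z": 0, "roll": 0}, {"x": 0, "y": 0, "z": 0, "roll": 0}], "claw": 40, "grip_force": 40}}

```text
time_s: 3.65
eef_pos: [0.4173, 0.2415, 0.0227]
tool_rot: [-2.524, 1.569, 0.741]
force: [0.0, -1.0, 6.6]
width: 0.64
```

Request:
{"api": "jog_arm", "payload": {"plan": [{"x": -10, "y": 0, "z": 0, "roll": 0}, {"x": -50, "y": 0, "z": 0, "roll": 0}, {"x": -100, "y": 0, "z": 0, "roll": 0}, {"x": -150, "y": 0, "z": 0, "roll": 0}, {"x": -180, "y": 0, "z": 0, "roll": 0}]}}

```text
time_s: 4.28
eef_pos: [0.4171, 0.2415, 0.2047]
tool_rot: [-2.422, 1.566, 0.842]
force: [-0.2, -0.0, -2.0]
width: 0.636
```

Run:
```python
from h import *
st=monitor.state(); print(st["width"],st["eef_pos"],st["force"])
im=eyes.read_camera("wrist"); cv2.imwrite("pics/w2.png",im)
delta([.590,-.002,.20],4.5)
```

```text
0.6361226844208644 [0.41709675 0.24145409 0.20474104] [-0.19962462 -0.00473324 -1.98151115]
shift [   7.8  264.  -139.8] roll 2.6 curjaw -172.9 q6 -0.74 t 4.33
```

View pics/w2.png

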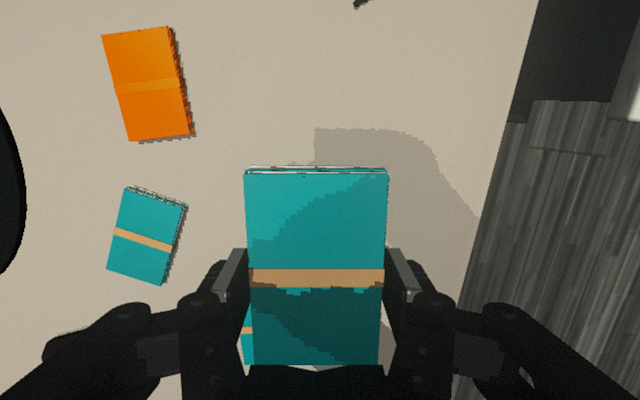

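Pack A is held, centred, with its band at (317,278). Moving it toward the pan and stopping short to view the pan.

Request:
{"api": "jog_arm", "payload": {"plan": [{"x": 0, "y": 48, "z": -36, "roll": 1}, {"x": 0, "y": 96, "z": -72, "roll": 2}, {"x": 0, "y": 144, "z": -106, "roll": 2.6}, {"x": 0, "y": 190, "z": -140, "roll": 2.6}, {"x": 0, "y": 203, "z": -149, "roll": 2.6}]}}

```text
time_s: 4.95
eef_pos: [0.5907, 0.0554, 0.2009]
tool_rot: [0.103, 1.57, -2.965]
force: [-0.4, -0.1, -1.4]
width: 0.636
```

Request:
{"api": "jog_arm", "payload": {"plan": [{"x": 0, "y": 0, "z": 0, "roll": 0}, {"x": 0, "y": 0, "z": 0, "roll": 0}]}}

```text
time_s: 5.2
eef_pos: [0.5886, 0.0586, 0.2014]
tool_rot: [-0.506, 1.57, 2.714]
force: [-0.3, 0.0, -1.0]
width: 0.631
```

Run:
```python
from h import *
st=monitor.state(); print(st["width"],st["eef_pos"],st["force"])
im=eyes.read_camera("wrist"); cv2.imwrite("pics/w3.png",im)
c=cam("wrist",st)
q=[.59883,-.11147,.07872]
M=np.array([[35,167.5,104],[-35,167.5,104],[-35,52.5,104],[35,52.5,104],[-65,-79,122]])/1000
print(proj(c,pw(q,M)).round())
delta([.590,-.002,.20],4.5)
```

```text
0.6310830452791658 [0.58860315 0.05860795 0.20135874] [-0.27743811  0.04975481 -1.01904779]
[[ 266.  206.]
 [ 376.  206.]
 [ 386.    5.]
 [ 258.    5.]
 [ 489. -374.]]
shift [ 1.5 60.7  3.5] roll 0.0 curjaw -175.5 q6 -0.29 t 5.25
```

View pics/w3.png

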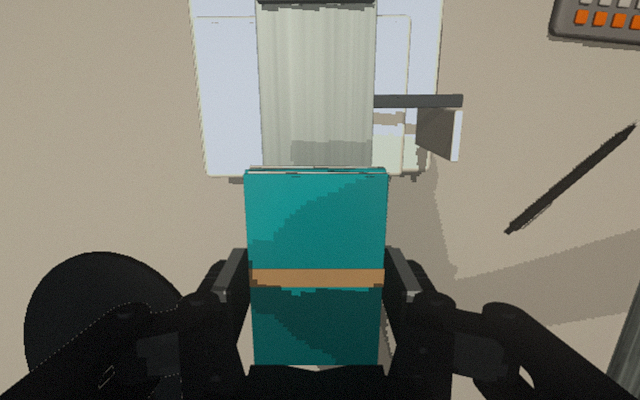

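Run:
```python
from h import *
a=cv2.imread("pics/w3.png"); crop(a,360,70,130,110,6,"pics/plate.png")
b=cv2.imread("pics/scene0.png"); 
cv2.imwrite("pics/plates.png",np.hstack([cv2.resize(a[80:180,370:480],None,fx=3.6,fy=3.6,interpolation=cv2.INTER_CUBIC),cv2.resize(b[170:210,325:365],(360,360),interpolation=cv2.INTER_CUBIC)]))
st=monitor.state(); c=cam("wrist",st)
P=ray(c,[[260,40],[375,40],[264,150],[373,150]],.095)
q=[.59883,-.11147,.07872];t=q[2]
d=P[:,:2]-q[:2];print(np.c_[np.cos(t)*d[:,0]+np.sin(t)*d[:,1],-np.sin(t)*d[:,0]+np.cos(t)*d[:,1]].round(4))
```

```text
[[ 0.0363  0.0693]
 [-0.0309  0.0692]
 [ 0.0365  0.1337]
 [-0.0326  0.1336]]
```

View pics/plates.png

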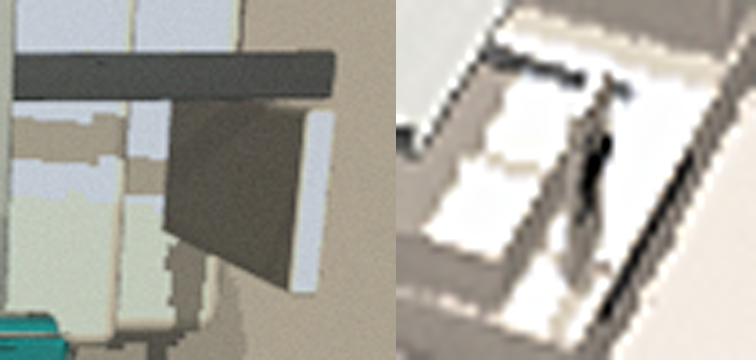

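Run:
```python
from h import *
st=monitor.state(); c=cam("wrist",st)
q=[.5998,-.11147,.07872];t=q[2]
for cc,px in((c,[[458,111],[451,160],[462,97]]),(cam("scene"),[[325+(605-396)/9,170+75/9],[325+(585-396)/9,170+280/9]])):
  for z in(.06,.08,.09,.1,.11,.12):
    P=ray(cc,px,z); d=P[:,:2]-q[:2];print(z,(1000*np.c_[np.cos(t)*d[:,0]+np.sin(t)*d[:,1],-np.sin(t)*d[:,0]+np.cos(t)*d[:,1]]).round(0).tolist())
delta([.5915,-.002,.20],4.5)
```

```text
0.06 [[-98.0, 111.0], [-97.0, 146.0], [-100.0, 101.0]]
0.08 [[-91.0, 110.0], [-89.0, 143.0], [-92.0, 101.0]]
0.09 [[-87.0, 110.0], [-86.0, 141.0], [-88.0, 101.0]]
0.1 [[-83.0, 109.0], [-82.0, 139.0], [-84.0, 101.0]]
0.11 [[-79.0, 109.0], [-78.0, 137.0], [-80.0, 101.0]]
0.12 [[-75.0, 109.0], [-74.0, 136.0], [-77.0, 101.0]]
0.06 [[-65.0, 62.0], [-96.0, 161.0]]
0.08 [[-72.0, 83.0], [-103.0, 181.0]]
0.09 [[-76.0, 94.0], [-106.0, 191.0]]
0.1 [[-79.0, 105.0], [-110.0, 201.0]]
0.11 [[-83.0, 116.0], [-113.0, 211.0]]
0.12 [[-87.0, 127.0], [-116.0, 221.0]]
shift [ 1.5 60.9  2. ] roll 0.0 curjaw -175.5 q6 -0.29 t 5.25
```

Request:
{"api": "jog_arm", "payload": {"plan": [{"x": 0, "y": 30, "z": 1, "roll": 0}, {"x": 0, "y": 61, "z": 2, "roll": 0}, {"x": 30, "y": 61, "z": 2, "roll": 0}, {"x": 60, "y": 61, "z": 2, "roll": 0}, {"x": 72, "y": 61, "z": 2, "roll": 0}]}}

```text
time_s: 5.88
eef_pos: [0.5908, -0.0023, 0.128]
tool_rot: [0.075, 1.568, -2.988]
force: [-0.0, 0.6, -0.8]
width: 0.636
```

Request:
{"api": "jog_arm", "payload": {"plan": [{"x": 5, "y": 0, "z": 0, "roll": 0}, {"x": 9, "y": 0, "z": 0, "roll": 0}, {"x": 9, "y": 0, "z": 0, "roll": 0}]}}

```text
time_s: 6.25
eef_pos: [0.5926, -0.0029, 0.1209]
tool_rot: [-3.027, 1.57, 0.192]
force: [-0.1, -0.6, -0.9]
width: 0.635
```

Run:
```python
from h import *
st=monitor.state(); print(st["width"],st["eef_pos"],st["force"])
im=eyes.read_camera("wrist"); cv2.imwrite("pics/w4.png",im)
delta([.5915,-.002,.119],4.5)
```

```text
0.6346617452246383 [ 0.59255929 -0.00289242  0.1209124 ] [-0.09247191 -0.62699602 -0.9122743 ]
shift [ 2.  -1.1  1. ] roll -0.1 curjaw -175.6 q6 -0.19 t 6.3
```

View pics/w4.png

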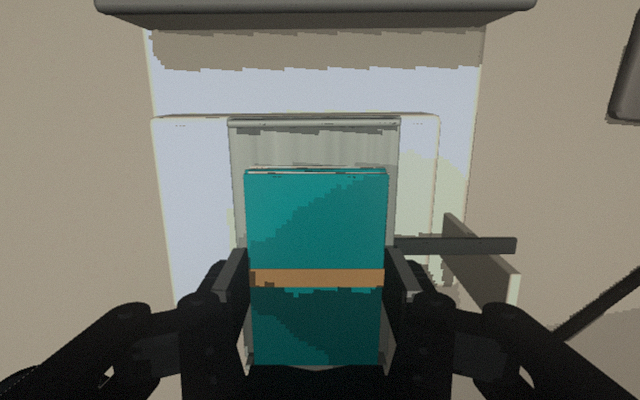

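The pack is centred over the pan: pack 245–387 px, lip 228–400 px, inside the −y lip. Lowering 3 mm and releasing.

Request:
{"api": "jog_arm", "payload": {"plan": [{"x": 3, "y": -1, "z": 0, "roll": 0}, {"x": 3, "y": -1, "z": 0, "roll": 0}]}}

```text
time_s: 6.55
eef_pos: [0.5921, -0.0021, 0.1173]
tool_rot: [-0.461, 1.571, 2.758]
force: [1.1, -1.0, -1.3]
width: 0.634
```

Request:
{"api": "jog_arm", "payload": {"plan": [{"x": 0, "y": 0, "z": 0, "roll": 0}, {"x": 0, "y": 0, "z": 0, "roll": 0}, {"x": 0, "y": 0, "z": 0, "roll": 0}], "claw": 72}}

```text
time_s: 6.92
eef_pos: [0.5923, -0.0021, 0.1175]
tool_rot: [3.141, 1.57, 0.077]
force: [0.6, 0.5, -0.0]
width: 0.843
```

Request:
{"api": "jog_arm", "payload": {"plan": [{"x": -15, "y": 0, "z": 0, "roll": 0}, {"x": -50, "y": 0, "z": 0, "roll": 0}, {"x": -90, "y": 0, "z": 0, "roll": 0}, {"x": -90, "y": 0, "z": 0, "roll": 0}]}}

```text
time_s: 7.42
eef_pos: [0.5945, -0.0019, 0.2126]
tool_rot: [-3.079, 1.561, 0.141]
force: [0.1, 0.2, -1.1]
width: 0.842
```

Run:
```python
from h import *
st=monitor.state(); im=eyes.read_camera("wrist"); cv2.imwrite("pics/w5.png",im)
for z in (.102,.110): 
  for o in teal(cam("wrist",st),im,z): print(z,*o)
delta([.45,.402,.2],11.3)
```

```text
0.102 [311. 157.] [ 0.5946 -0.0295] 0.0329 0.0537 -84.8
0.102 [298. 240.] [0.6027 0.023 ] 0.0259 0.0331 -73.0
0.11 [311. 157.] [ 0.5947 -0.031 ] 0.0318 0.0518 -84.8
0.11 [298. 240.] [0.6026 0.0197] 0.025 0.0319 -73.0
shift [   9.9 -413.8  111.5] roll -6.9 curjaw -175.6 q6 -0.19 t 7.47
```

Request:
{"api": "jog_arm", "payload": {"plan": [{"x": 0, "y": -55, "z": 15, "roll": -2}, {"x": 0, "y": -110, "z": 30, "roll": -4}, {"x": 0, "y": -165, "z": 45, "roll": -7}, {"x": 0, "y": -220, "z": 60, "roll": -7}, {"x": 0, "y": -275, "z": 75, "roll": -7}], "claw": 85}}

```text
time_s: 8.1
eef_pos: [0.4949, 0.2676, 0.2068]
tool_rot: [0.504, 1.569, -2.438]
force: [0.7, -0.7, -0.8]
width: 0.992
```

Run:
```python
from h import *
delta([.45,.39,.2],11.3)
```

```text
shift [   6.7 -128.9   19.8] roll 0.1 curjaw -168.6 q6 -0.58 t 8.1
```

Request:
{"api": "jog_arm", "payload": {"plan": [{"x": 0, "y": -50, "z": 8, "roll": 0}, {"x": 0, "y": -100, "z": 16, "roll": 0}, {"x": 0, "y": -125, "z": 20, "roll": 0}, {"x": 0, "y": -125, "z": 20, "roll": 0}]}}

```text
time_s: 8.6
eef_pos: [0.451, 0.3857, 0.2066]
tool_rot: [0.676, 1.569, -2.264]
force: [0.3, -0.1, 0.5]
width: 0.993
```

Run:
```python
from h import *
st=monitor.state(); im=eyes.read_camera("wrist"); cv2.imwrite("pics/w6.png",im)
for o in teal(cam("wrist",st),im): print(*o)
delta([.45,.402,.021],11.3)
```

```text
[197.  46.] [0.5664 0.2987] 0.0389 0.0544 76.6
[178. 100.] [0.5777 0.3444] 0.0383 0.0536 76.5
[313. 170.] [0.4548 0.3804] 0.0389 0.0537 -78.4
[313. 221.] [0.4457 0.4271] 0.0373 0.0531 -78.4
shift [185.6 -17.6  -2.3] roll 0.2 curjaw -168.5 q6 -0.78 t 8.65
```

Request:
{"api": "jog_arm", "payload": {"plan": [{"x": 45, "y": -19, "z": -2, "roll": 0}, {"x": 95, "y": -19, "z": -2, "roll": 0}, {"x": 140, "y": -19, "z": -2, "roll": 0}, {"x": 170, "y": -19, "z": -2, "roll": 0}, {"x": 184, "y": -19, "z": -2, "roll": 0}]}}

```text
time_s: 9.28
eef_pos: [0.4501, 0.4015, 0.0215]
tool_rot: [0.785, 1.567, -2.16]
force: [0.6, -0.3, 0.0]
width: 0.995
```

Request:
{"api": "jog_arm", "payload": {"plan": [{"x": 0, "y": 0, "z": 0, "roll": 0}]}}

```text
time_s: 9.4
eef_pos: [0.4504, 0.4027, 0.0229]
tool_rot: [0.873, 1.569, -2.071]
force: [-0.3, 0.9, 0.9]
width: 0.994
```

Request:
{"api": "jog_arm", "payload": {"plan": [{"x": 0, "y": 0, "z": 0, "roll": 0}, {"x": 0, "y": 0, "z": 0, "roll": 0}, {"x": 0, "y": 0, "z": 0, "roll": 0}, {"x": 0, "y": 0, "z": 0, "roll": 0}, {"x": 0, "y": 0, "z": 0, "roll": 0}], "claw": 40}}

```text
time_s: 10.02
eef_pos: [0.4507, 0.4047, 0.0253]
tool_rot: [-2.516, 1.568, 0.826]
force: [-0.1, -0.5, 6.5]
width: 0.634
```

Request:
{"api": "jog_arm", "payload": {"plan": [{"x": -10, "y": 0, "z": 0, "roll": 0}, {"x": -50, "y": 0, "z": 0, "roll": 0}, {"x": -100, "y": 0, "z": 0, "roll": 0}, {"x": -150, "y": 0, "z": 0, "roll": 0}, {"x": -195, "y": 0, "z": 0, "roll": 0}]}}

```text
time_s: 10.65
eef_pos: [0.4496, 0.4036, 0.2205]
tool_rot: [-1.944, 1.57, 1.397]
force: [0.2, 0.3, -2.2]
width: 0.637
```

Run:
```python
from h import *
st=monitor.state(); print(st["force"]); im=eyes.read_camera("wrist"); cv2.imwrite("pics/w7.png",im)
a=cv2.imread("pics/w2.png"); # compare pack location in hand with the first
for i in(a,im):
    g=cv2.cvtColor(i,cv2.COLOR_BGR2HSV); m=((g[...,0]>80)&(g[...,0]<98)&(g[...,1]>90)); m[:,:225]=0; m[:,410:]=0
    v,u=np.nonzero(m); k=(v>200)&(v<240); print(np.percentile(v,.5),u[k].min(),u[k].max())
delta([.592,-.002,.22],4.5)
```

```text
[ 0.18915944  0.25475356 -2.22547547]
169.0 245 386
20.0 246 385
shift [  5.3 427.6 -55.6] roll 7.0 curjaw -168.5 q6 -0.8 t 10.7
```

Request:
{"api": "jog_arm", "payload": {"plan": [{"x": 0, "y": 50, "z": -6, "roll": 2}, {"x": 0, "y": 105, "z": -13, "roll": 4}, {"x": 0, "y": 160, "z": -20, "roll": 7}, {"x": 0, "y": 215, "z": -27, "roll": 7}, {"x": 0, "y": 270, "z": -34, "roll": 7}]}}

```text
time_s: 11.32
eef_pos: [0.5367, 0.1442, 0.2184]
tool_rot: [-1.154, 1.57, 2.065]
force: [0.5, 0.1, -1.2]
width: 0.637
```

Run:
```python
from h import *
delta([.592,-.002,.22],4.5)
```

```text
shift [ -1.7 150.  -43.8] roll -0.1 curjaw -175.6 q6 -0.48 t 11.32
```

Request:
{"api": "jog_arm", "payload": {"plan": [{"x": 0, "y": 50, "z": -15, "roll": 0}, {"x": 0, "y": 100, "z": -30, "roll": 0}, {"x": 0, "y": 140, "z": -41, "roll": 0}, {"x": 0, "y": 147, "z": -44, "roll": 0}, {"x": 0, "y": 147, "z": -44, "roll": 0}]}}

```text
time_s: 11.95
eef_pos: [0.5917, 0.0026, 0.218]
tool_rot: [-0.504, 1.57, 2.714]
force: [-1.2, 0.3, -1.4]
width: 0.637
```

Run:
```python
from h import *
st=monitor.state(); print(st["eef_pos"])
delta([.592,-.002,.130],4.5)
```

```text
[0.59173577 0.00263217 0.21802788]
shift [88.   4.7  0. ] roll -0.1 curjaw -175.6 q6 -0.2 t 11.95
```

Request:
{"api": "jog_arm", "payload": {"plan": [{"x": 35, "y": 4, "z": 0, "roll": 0}, {"x": 70, "y": 4, "z": 0, "roll": 0}, {"x": 85, "y": 4, "z": 0, "roll": 0}, {"x": 89, "y": 4, "z": 0, "roll": 0}, {"x": 89, "y": 4, "z": 0, "roll": 0}]}}

```text
time_s: 12.58
eef_pos: [0.593, -0.0007, 0.1303]
tool_rot: [-3.139, 1.569, 0.081]
force: [0.1, 0.2, -1.2]
width: 0.632
```

Run:
```python
from h import *
st=monitor.state(); print(st["eef_pos"],st["force"])
w=eyes.read_camera("wrist"); s=eyes.read_camera("scene"); cv2.imwrite("pics/w8.png",w)
cv2.imwrite("pics/m8.png",np.hstack([cv2.resize(w[40:400,110:530],(440,380)),cv2.resize(s[130:222,290:375],(350,380),interpolation=cv2.INTER_CUBIC)]))
```

```text
[ 0.59301096 -0.00065869  0.13031022] [ 0.05988453  0.19265001 -1.24393732]
```

View pics/m8.png

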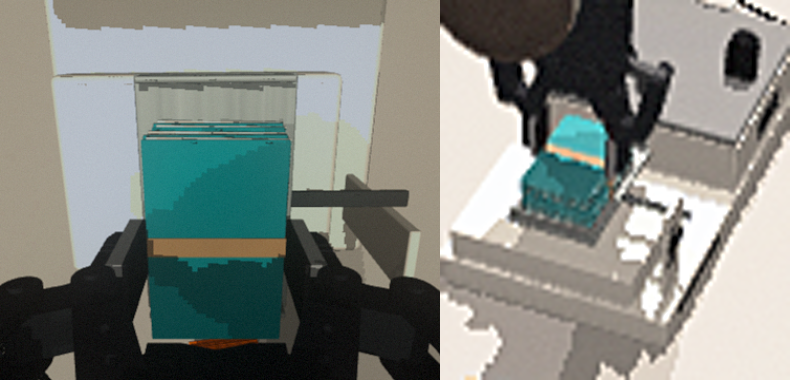

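The held pack sits aligned over the first one: left edge 142 vs 147 px, and the lower pack's front edge is just ahead at v≈125–133. The pan is centred beneath both. Lowering a little and releasing.

Request:
{"api": "jog_arm", "payload": {"plan": [{"x": 2, "y": 0, "z": 0, "roll": 0}, {"x": 3, "y": 0, "z": 0, "roll": 0}, {"x": 3, "y": 0, "z": 0, "roll": 0}]}}

```text
time_s: 13.05
eef_pos: [0.5923, -0.0013, 0.1264]
tool_rot: [-2.674, 1.571, 0.545]
force: [0.3, 0.4, -1.5]
width: 0.637
```

Request:
{"api": "jog_arm", "payload": {"plan": [{"x": 0, "y": 0, "z": 0, "roll": 0}, {"x": 0, "y": 0, "z": 0, "roll": 0}, {"x": 0, "y": 0, "z": 0, "roll": 0}], "claw": 72}}

```text
time_s: 13.42
eef_pos: [0.5925, -0.0012, 0.1265]
tool_rot: [3.132, 1.57, 0.068]
force: [-0.4, 0.0, 0.2]
width: 0.849
```

Request:
{"api": "jog_arm", "payload": {"plan": [{"x": -15, "y": 0, "z": 0, "roll": 0}, {"x": -50, "y": 0, "z": 0, "roll": 0}, {"x": -90, "y": 0, "z": 0, "roll": 0}, {"x": -90, "y": 0, "z": 0, "roll": 0}]}}

```text
time_s: 13.92
eef_pos: [0.5946, -0.001, 0.2216]
tool_rot: [-3.08, 1.561, 0.14]
force: [-0.4, 0.6, 0.1]
width: 0.844
```

Run:
```python
from h import *
st=monitor.state()
g=pw([.5998,-.1115,.0787],[[-.065,-.079,.110]])[0]; print(g)
delta([g[0],g[1],.22],94.5)
delta([g[0]-.05,g[1]+.06,.22],94.5)
R=Ro.from_euler("xyz",st["tool_rot"]).as_matrix();print(R.round(2))
```

```text
[ 0.54121208 -0.1953657   0.11      ]
shift [  0.8 189.7  68.4] roll 90.0 curjaw -175.5 q6 -0.19 t 13.93
shift [  0.4 125.9 113.6] roll 90.0 curjaw -175.5 q6 -0.19 t 13.93
[[ 0.01  0.08 -1.  ]
 [ 0.   -1.   -0.08]
 [-1.   -0.   -0.01]]
```

Request:
{"api": "jog_arm", "payload": {"plan": [{"x": 0, "y": 38, "z": 14, "roll": -10}, {"x": 0, "y": 76, "z": 28, "roll": -20}, {"x": 0, "y": 114, "z": 42, "roll": -30}, {"x": 0, "y": 152, "z": 55, "roll": -40}, {"x": 0, "y": 190, "z": 68, "roll": -50}], "claw": 50}}

```text
time_s: 14.55
eef_pos: [0.5386, -0.1971, 0.2165]
tool_rot: [-1.345, 1.571, 2.752]
force: [0.2, -0.2, -0.1]
width: 0.583
```

Request:
{"api": "jog_arm", "payload": {"plan": [{"x": 0, "y": 0, "z": 0, "roll": -10}, {"x": 0, "y": 0, "z": 0, "roll": -20}, {"x": 0, "y": 0, "z": 0, "roll": -30}, {"x": 0, "y": 0, "z": 0, "roll": -40}, {"x": 0, "y": 0, "z": 0, "roll": -40}]}}

```text
time_s: 15.18
eef_pos: [0.539, -0.1959, 0.2163]
tool_rot: [-1.917, 1.571, 2.87]
force: [-0.4, 0.5, -0.2]
width: 0.588
```

Run:
```python
from h import *
st=monitor.state();np.save("pics/w9.npy",np.r_[st["eef_pos"],st["tool_rot"]])
w=eyes.read_camera("wrist"); cv2.imwrite("pics/w9.png",w)
s=eyes.read_camera("scene"); cv2.imwrite("pics/s9.png",s)
print(st["eef_pos"],st["tool_rot"]);delta([.5412,-.1954,.22],94.5)
cv2.imwrite("pics/m9.png",np.hstack([cv2.resize(w,(512,320)),cv2.resize(s[150:222,285:350],(288,320),interpolation=cv2.INTER_CUBIC)]))
```

```text
[ 0.53900111 -0.19589393  0.21633708] [-1.91737345  1.57050011  2.87019333]
shift [-3.7  2.2 -0.3] roll -0.2 curjaw -85.7 q6 1.71 t 15.28
```

View pics/m9.png

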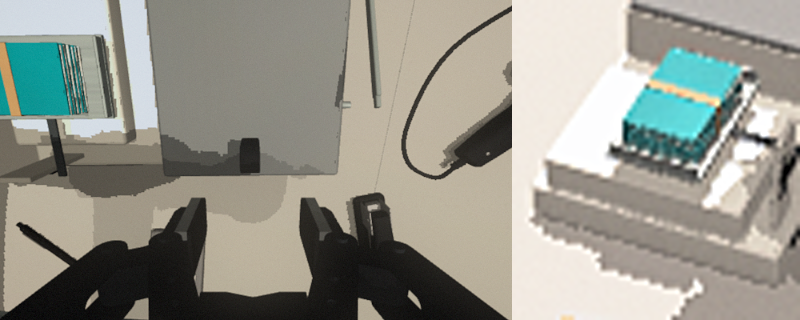

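The wrist view shows the grip tab at (312,194), the pin at (431,129) and the index bar from (463,0) to its end at (472,132). In the scene crop, two packs are stacked square in the pan. I'll extract the index bar numerically.

Run:
```python
from h import *
w=cv2.imread("pics/w9.png"); g=cv2.cvtColor(w,cv2.COLOR_BGR2GRAY)
for v in list(range(0,126,25))+[128,130,131,132,133,134,135,136,138]: print(v,g[v,452:484].tolist())
print("pin")
for v in range(122,138): print(v,g[v,420:444].tolist())
```

```text
0 [180, 178, 179, 183, 146, 67, 57, 59, 61, 77, 113, 141, 150, 152, 149, 157, 169, 179, 180, 179, 176, 178, 177, 179, 177, 181, 179, 179, 179, 176, 178, 180]
25 [181, 181, 181, 180, 180, 186, 140, 51, 61, 60, 59, 86, 121, 143, 147, 149, 154, 161, 174, 180, 179, 180, 182, 182, 177, 178, 179, 178, 181, 181, 181, 179]
50 [183, 177, 181, 181, 181, 179, 182, 182, 131, 56, 58, 62, 62, 90, 124, 151, 150, 149, 148, 162, 172, 182, 180, 181, 178, 181, 182, 182, 181, 180, 180, 178]
75 [181, 182, 179, 182, 181, 180, 182, 180, 183, 172, 113, 58, 61, 64, 65, 98, 130, 148, 153, 156, 153, 160, 181, 185, 184, 183, 181, 181, 182, 181, 182, 183]
100 [183, 185, 183, 182, 179, 180, 179, 182, 182, 184, 183, 156, 87, 58, 65, 66, 71, 102, 135, 161, 151, 154, 153, 163, 178, 181, 181, 183, 179, 182, 183, 181]
125 [182, 179, 183, 180, 182, 181, 182, 182, 180, 180, 182, 183, 184, 188, 155, 93, 60, 76, 110, 139, 154, 154, 157, 156, 168, 178, 183, 184, 183, 184, 181, 184]
128 [178, 181, 181, 181, 183, 184, 181, 182, 183, 182, 185, 181, 182, 185, 173, 113, 61, 72, 105, 135, 155, 155, 160, 154, 170, 184, 182, 180, 
[... 2565 characters left out ...]
6, 170, 173, 172, 180, 176, 176, 182, 182, 185, 180, 178, 184, 181, 185, 184]
133 [122, 106, 81, 77, 117, 138, 127, 122, 130, 146, 148, 146, 147, 149, 148, 150, 148, 147, 167, 176, 183, 181, 178, 183]
134 [148, 134, 123, 105, 118, 142, 125, 110, 110, 115, 123, 120, 123, 121, 123, 125, 136, 136, 162, 181, 179, 181, 183, 180]
135 [144, 143, 144, 118, 115, 142, 125, 107, 117, 135, 134, 131, 149, 163, 162, 164, 160, 170, 175, 182, 183, 183, 179, 181]
136 [139, 139, 141, 134, 134, 139, 125, 122, 153, 174, 168, 172, 178, 186, 184, 187, 181, 182, 187, 184, 185, 184, 182, 182]
137 [147, 141, 142, 128, 127, 139, 120, 128, 165, 188, 184, 182, 183, 183, 184, 179, 183, 179, 181, 183, 180, 178, 179, 184]
```

```bash
cat > fit.py <<'E'
from h import *
from scipy.optimize import least_squares
s9=np.load("pics/w9.npy"); c=cam("wrist",dict(eef_pos=s9[:3],tool_rot=s9[3:]))
q=np.array([.5998,-.1115,.0787])
def loc(P): 
    d=P[:,:2]-q[:2];t=q[2];return np.c_[np.cos(t)*d[:,0]+np.sin(t)*d[:,1],-np.sin(t)*d[:,0]+np.cos(t)*d[:,1]]*1000
print("pin",loc(ray(c,[[438,130.5]],.08)),"tab top",loc(ray(c,[[312,194]],.122)))
V=np.array([0,25,50,75,100.]); lo=np.array([456.3,458.4,460.3,462.2,464.0]); hi=np.array([461.6,463.4,465.2,467.1,469.1])
def arm(y,th,s,o): return np.c_[.085-s*np.cos(th)+o*np.sin(th),y+0*s,.08+s*np.sin(th)+o*np.cos(th)]
S=np.linspace(-.0,.14,60)
def res(p,dq=(0,0,0)):
    r=[]
    for e,o in((lo,-p[2]),(hi,p[2])):
        uv=proj(c,pw(q+dq,arm(p[0],p[1],S,o))); r.append(np.interp(V,uv[:,1],uv[:,0])-e)
    return np.concatenate(r)
for dq in((0,0,0),(0,0,.01),(0,0,-.01),(.002,0,0)):
    f=least_squares(lambda p:res(p,np.array(dq)),[-.165,.6,.004]);
    uv=proj(c,pw(q+dq,arm(f.x[0],f.x[1],S,0))); print(dq,f.x,"r_end",np.interp(134,uv[:,1],S),abs(f.fun).max())
# angle from end position if arm tip is at radius r
for r in(.110,.114,.118):
  for y in(-.168,-.171,-.174):
    th=np.linspace(.35,.85,200); uv=np.vstack([proj(c,pw(q,arm(y,t,np.array([r]),0))) for t in th]); k=np.argmin(abs(uv[:,1]-134)); print(r,y,th[k].round(3),uv[k].round(1))
E
python3 fit.py
```

```text
pin [[ -20.63645514 -165.59825292]] tab top [[-55.40162595 -76.74039503]]
(0, 0, 0) [-0.16701046  0.44715778  0.00336819] r_end 0.11419253563677462 0.21609044149977308
(0, 0, 0.01) [-0.16754632  0.42673447  0.00341057] r_end 0.11514737501542703 0.20727591206588158
(0, 0, -0.01) [-0.16649089  0.46715051  0.00332649] r_end 0.11326529417566537 0.22498303703468991
(0.002, 0, 0) [-0.16646878  0.44715778  0.00335342] r_end 0.11629830695793814 0.2160904319402448
0.11 -0.168 0.35 [462.7 132.6]
0.11 -0.171 0.35 [467.7 132.6]
0.11 -0.174 0.35 [472.7 132.6]
0.114 -0.168 0.443 [470.4 134. ]
0.114 -0.171 0.443 [475.7 133.9]
0.114 -0.174 0.443 [480.9 133.9]
0.118 -0.168 0.528 [478.7 134. ]
0.118 -0.171 0.528 [484.2 134. ]
0.118 -0.174 0.528 [489.7 133.9]
```

```bash
cat > e.py <<'E'
from fit import *
g=cv2.GaussianBlur(cv2.cvtColor(cv2.imread("pics/w9.png"),cv2.COLOR_BGR2GRAY),(3,3),0).astype(float)
def edges(us,u0,u1,vs):
    out=[]
    for v in vs:
        d=abs(np.diff(g[v,u0:u1])); k=d.argmax(); out.append((v,u0+k+.5,d[k].round()))
    return np.array(out)
L=edges(0,170,215,range(5,200,15)); R=edges(0,415,450,range(5,120,10))
print(L.tolist());print(R.tolist())
for n,e in(("L",L),("R",R)):
    P=loc(ray(c,e[:,[1,0]],.084)); p=np.polyfit(P[:,0],P[:,1],1); print(n,"slope",p,np.std(P[:,1]-np.polyval(p,P[:,0])))
for u in(230,270,360,400):
    d=abs(np.diff(g[200:240,u])); print("front",u,200+d.argmax()+.5,loc(ray(c,[[u,200+d.argmax()+.5]],.084)),g[205:232,u].round().tolist())
print("tabcol",g[165:225,312].round().tolist())
E
python3 e.py|grep -v '^0\.\|^(0'
```

```text
pin [[ -20.63645514 -165.59825292]] tab top [[-55.40162595 -76.74039503]]
[[5.0, 180.5, 30.0], [20.0, 183.5, 49.0], [35.0, 183.5, 29.0], [50.0, 186.5, 50.0], [65.0, 187.5, 43.0], [80.0, 189.5, 48.0], [95.0, 190.5, 43.0], [110.0, 193.5, 49.0], [125.0, 193.5, 39.0], [140.0, 196.5, 48.0], [155.0, 196.5, 33.0], [170.0, 199.5, 37.0], [185.0, 201.5, 21.0]]
[[5.0, 437.5, 26.0], [15.0, 436.5, 24.0], [25.0, 436.5, 23.0], [35.0, 435.5, 25.0], [45.0, 434.5, 26.0], [55.0, 433.5, 38.0], [65.0, 433.5, 40.0], [75.0, 432.5, 42.0], [85.0, 431.5, 43.0], [95.0, 430.5, 43.0], [105.0, 429.5, 44.0], [115.0, 429.5, 35.0]]
L slope [0.01616953 5.27628689] 0.4410776260875467
R slope [ 6.73142763e-03 -1.57166397e+02] 0.19794526918674785
front 230 219.5 [[-85.46214587 -14.90519399]] [63.0, 64.0, 65.0, 65.0, 63.0, 63.0, 64.0, 63.0, 64.0, 65.0, 64.0, 64.0, 63.0, 59.0, 73.0, 118.0, 151.0, 156.0, 155.0, 154.0, 153.0, 153.0, 153.0, 153.0, 153.0, 153.0, 154.0]
front 270 219.5 [[-85.54251096 -44.78715956]] [70.0, 63.0, 63.0, 63.0, 63.0, 65.0, 65.0, 65.0, 64.0, 63.0, 64.0, 64.0, 63.0, 63.0, 81.0, 121.0, 149.0, 154.0, 1
[... 218 characters left out ...]
4.0, 178.0, 178.0, 178.0, 179.0, 179.0, 179.0, 179.0, 179.0, 180.0, 181.0, 181.0]
front 400 218.5 [[ -85.01308212 -141.86205549]] [138.0, 138.0, 138.0, 138.0, 138.0, 137.0, 135.0, 133.0, 130.0, 125.0, 120.0, 112.0, 111.0, 135.0, 165.0, 179.0, 180.0, 179.0, 179.0, 180.0, 180.0, 180.0, 179.0, 179.0, 180.0, 181.0, 181.0]
tabcol [135.0, 135.0, 135.0, 135.0, 135.0, 135.0, 125.0, 86.0, 45.0, 32.0, 34.0, 35.0, 34.0, 33.0, 33.0, 33.0, 34.0, 35.0, 37.0, 37.0, 35.0, 35.0, 36.0, 37.0, 37.0, 37.0, 37.0, 36.0, 37.0, 39.0, 39.0, 40.0, 40.0, 40.0, 39.0, 40.0, 40.0, 40.0, 40.0, 40.0, 38.0, 36.0, 35.0, 34.0, 36.0, 36.0, 35.0, 34.0, 35.0, 34.0, 41.0, 57.0, 68.0, 79.0, 107.0, 137.0, 152.0, 154.0, 154.0, 155.0]
```

```bash
cat > t.py <<'E'
from e import *
q+= [0,0,.009]
P1=loc(ray(c,[[312,172.5]],.084))[0]; P2=loc(ray(c,[[312,217]],.122))[0]; print("tab c from back-bottom",P1[0]-12,"front-top",P2[0]+12)
print(g[205,285:345].round().tolist()); print(g[185,285:345].round().tolist())
print("pin",loc(ray(c,[[438,130.5]],.08)))
E
python3 t.py|tail -4
```

```text
tab c from back-bottom -62.51489062188663 front-top -59.20169360395839
[64.0, 65.0, 65.0, 64.0, 64.0, 64.0, 64.0, 64.0, 63.0, 64.0, 65.0, 65.0, 65.0, 62.0, 52.0, 40.0, 36.0, 36.0, 35.0, 36.0, 37.0, 36.0, 36.0, 36.0, 36.0, 37.0, 38.0, 38.0, 37.0, 33.0, 34.0, 36.0, 35.0, 34.0, 35.0, 36.0, 35.0, 33.0, 37.0, 58.0, 89.0, 112.0, 117.0, 116.0, 114.0, 115.0, 116.0, 115.0, 114.0, 115.0, 116.0, 116.0, 116.0, 116.0, 117.0, 117.0, 116.0, 117.0, 117.0, 117.0]
[86.0, 80.0, 81.0, 82.0, 82.0, 81.0, 81.0, 82.0, 82.0, 81.0, 81.0, 81.0, 81.0, 77.0, 61.0, 41.0, 34.0, 35.0, 35.0, 35.0, 35.0, 34.0, 35.0, 34.0, 36.0, 37.0, 36.0, 35.0, 36.0, 36.0, 35.0, 34.0, 35.0, 35.0, 38.0, 39.0, 37.0, 35.0, 42.0, 73.0, 112.0, 133.0, 136.0, 135.0, 134.0, 133.0, 134.0, 135.0, 135.0, 135.0, 135.0, 135.0, 135.0, 135.0, 133.0, 133.0, 134.0, 134.0, 134.0, 135.0]
pin [[ -22.12598352 -165.40582065]]
```

Run:
```python
from h import *
delta([.5453,-.1933,.115],95)
```

```text
shift [101.3   6.4  -2.1] roll -0.7 curjaw -85.7 q6 1.71 t 15.28
```

Request:
{"api": "jog_arm", "payload": {"plan": [{"x": 20, "y": 6, "z": -2, "roll": -0.7}, {"x": 50, "y": 6, "z": -2, "roll": -0.7}, {"x": 80, "y": 6, "z": -2, "roll": -0.7}, {"x": 98, "y": 6, "z": -2, "roll": -0.7}, {"x": 101, "y": 6, "z": -2, "roll": -0.7}]}}

```text
time_s: 15.9
eef_pos: [0.5443, -0.1934, 0.114]
tool_rot: [-1.75, 1.568, 3.05]
force: [0.2, -0.8, 0.8]
width: 0.586
```

Request:
{"api": "jog_arm", "payload": {"plan": [{"x": 0, "y": 0, "z": 0, "roll": 0}, {"x": 0, "y": 0, "z": 0, "roll": 0}]}}

```text
time_s: 16.15
eef_pos: [0.5457, -0.1935, 0.1164]
tool_rot: [1.334, 1.569, -0.148]
force: [-0.1, -0.8, -0.9]
width: 0.586
```

Run:
```python
from h import *
st=monitor.state();w=eyes.read_camera("wrist"); cv2.imwrite("pics/w10.png",w)
print(st["eef_pos"],st["force"]);delta([.5453,-.1933,.115],95)
```

```text
[ 0.54572532 -0.19353543  0.11644813] [-0.06174635 -0.80296255 -0.90058395]
shift [ 1.4 -0.3 -0.3] roll 0.1 curjaw -84.9 q6 1.72 t 16.2
```

View pics/w10.png

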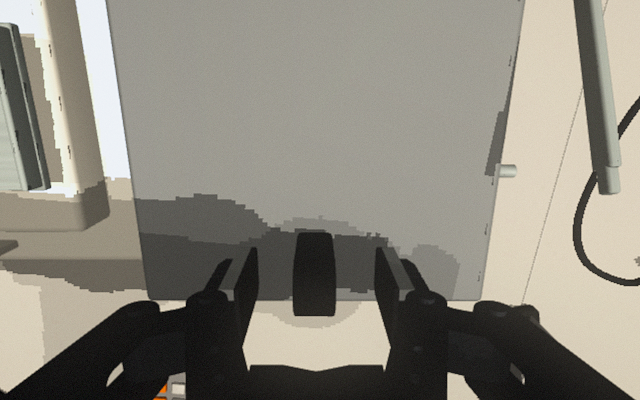

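The tab is centred between the pads (295–335 px, pads 258–376). The pin is at (507,171), with its end at u≈517, and the index bar's end is at (608,193). I'll close on the tab and triangulate the index from the two views.

Request:
{"api": "jog_arm", "payload": {"plan": [{"x": 0, "y": 0, "z": 0, "roll": 0}, {"x": 0, "y": 0, "z": 0, "roll": 0}, {"x": 0, "y": 0, "z": 0, "roll": 0}, {"x": 0, "y": 0, "z": 0, "roll": 0}, {"x": 0, "y": 0, "z": 0, "roll": 0}], "claw": 5, "grip_force": 50}}

```text
time_s: 16.82
eef_pos: [0.545, -0.193, 0.1157]
tool_rot: [2.687, 1.57, 1.206]
force: [-1.4, 4.9, 3.5]
width: 0.174
```

```bash
cat > tri.py <<'E'
from h import *
from scipy.optimize import least_squares
s9=np.load("pics/w9.npy"); c9=cam("wrist",dict(eef_pos=s9[:3],tool_rot=s9[3:]))
c10=cam("wrist",dict(eef_pos=np.array([.54572532,-.19353543,.11644813]),tool_rot=np.array([1.334,1.569,-.148])))
q=np.array([.6033,-.1115,.0877])
def loc(P): d=P[:2]-q[:2];t=q[2];return np.r_[np.cos(t)*d[0]+np.sin(t)*d[1],-np.sin(t)*d[0]+np.cos(t)*d[1],P[2]]*1000
for n,a,b in(("pin",[438,130.5],[517,171]),("end",[471,134.3],[610,193.3]),("tabtop",[312,208],[315,290])):
    f=least_squares(lambda P:np.r_[(proj(c9,P)-a).ravel(),(proj(c10,P)-b).ravel()],[.58,-.28,.1]); print(n,loc(f.x).round(1),f.fun.round(1))
E
python3 tri.py
python3 - <<'E'
import cv2
g=cv2.cvtColor(cv2.imread("pics/w10.png"),cv2.COLOR_BGR2GRAY)
for v in(5,60,120,150,160,170,180,188,192,194,196):print(v,[ (u,int(g[v,u])) for u in range(568,630,2)])
E
```

```text
pin [ -25.1 -163.7   84.3] [ 0.1 -0.2 -0.1  0.1]
end [ -22.7 -167.5  130.1] [ 0.2 -0.6 -0.1  0.3]
tabtop [-77.7 -75.9  93.7] [ 0.7 -0.  -0.5  0. ]
5 [(568, 205), (570, 206), (572, 210), (574, 89), (576, 66), (578, 71), (580, 62), (582, 69), (584, 69), (586, 70), (588, 71), (590, 100), (592, 139), (594, 168), (596, 172), (598, 179), (600, 175), (602, 195), (604, 211), (606, 180), (608, 209), (610, 206), (612, 205), (614, 206), (616, 206), (618, 207), (620, 205), (622, 207), (624, 209), (626, 206), (628, 207)]
60 [(568, 209), (570, 210), (572, 210), (574, 210), (576, 210), (578, 214), (580, 104), (582, 67), (584, 73), (586, 69), (588, 72), (590, 71), (592, 73), (594, 72), (596, 76), (598, 129), (600, 161), (602, 177), (604, 178), (606, 182), (608, 180), (610, 211), (612, 207), (614, 208), (616, 210), (618, 212), (620, 208), (622, 209), (624, 208), (626, 209), (628, 209)]
120 [(568, 209), (570, 215), (572, 189), (574, 195), (576, 209), (578, 211), (580, 212), (582, 210), (584, 212), (586, 181), (588, 66), (590, 71), (592, 75), (594, 70), (596, 72), (598, 72), (600, 71), (602, 69), (604,
[... 2405 characters left out ...]
, 213), (576, 213), (578, 212), (580, 217), (582, 46), (584, 61), (586, 59), (588, 60), (590, 133), (592, 216), (594, 212), (596, 210), (598, 204), (600, 167), (602, 102), (604, 114), (606, 112), (608, 119), (610, 128), (612, 165), (614, 186), (616, 195), (618, 215), (620, 210), (622, 211), (624, 213), (626, 213), (628, 210)]
196 [(568, 213), (570, 213), (572, 212), (574, 211), (576, 211), (578, 214), (580, 189), (582, 46), (584, 53), (586, 59), (588, 58), (590, 161), (592, 216), (594, 209), (596, 214), (598, 214), (600, 213), (602, 214), (604, 214), (606, 216), (608, 213), (610, 213), (612, 213), (614, 212), (616, 209), (618, 211), (620, 209), (622, 213), (624, 211), (626, 209), (628, 211)]
```

```bash
cat > joint.py <<'E'
from tri import *
V9=np.array([0,25,50,75,100.]); lo9=[456.3,458.4,460.3,462.2,464.0]; hi9=[461.6,463.4,465.2,467.1,469.1]
V10=np.array([5,60,120,150.]); lo10=[573.3,579.8,586.7,590.0]; hi10=[590.3,597.4,604.3,608]
VR=np.arange(5,116,10.); R9=[437.5,436.5,436.5,435.5,434.5,433.5,433.5,432.5,431.5,430.5,429.5,429.5]
VL=np.array([20,50,80,110,140,170.]); L9=[183.5,186.5,189.5,193,196,199.5]
S=np.linspace(-.02,.17,120)
def ln(c,q,y,th,o,dz,V):
    uv=proj(c,pw(q,np.c_[.085-S*np.cos(th)+o*np.sin(th),y+0*S,.08+dz+S*np.sin(th)+o*np.cos(th)])); return np.interp(V,uv[::-1,1] if uv[0,1]>uv[-1,1] else uv[:,1],uv[::-1,0] if uv[0,1]>uv[-1,1] else uv[:,0])
def res(p):
    x,yaw,py,dz,by,th,h,ry,ly,t9,t10=p; q=np.array([x,-.1115,yaw])
    def tilt(c,t): # small camera pitch error
        E=c[1].copy(); E[:3]=Ro.from_euler("x",t).as_matrix()@E[:3]; return c[0],E
    a,b=tilt(c9,t9),tilt(c10,t9)
    r=[ln(a,q,by,th,-h,dz,V9)-lo9,ln(a,q,by,th,h,dz,V9)-hi9,ln(b,q,by,th,-h,dz,V10)-lo10,ln(b,q,by,th,h,dz,V10)-hi10,
       ln(a,q,ry,0,.004,dz,VR)-R9,ln(a,q,ly,0,.004,dz,VL)-L9]
    P=pw(q,[[-.025,py,.08+dz]]); r+=[(proj(a,P)-[438,130.5]).ravel()*2,(proj(b,P)-[517,171]).ravel()*2,[dz*500,t9*100,t10]]
    return np.concatenate(r)
f=least_squares(res,[.603,.088,-.165,0,-.167,.44,.004,-.157,.005,0,0]); print(f.x.round(4)); print(f.fun.round(1))
x,yaw,py,dz,by,th,h=f.x[:7];q=np.array([x,-.1115,yaw])
E
python3 joint.py
```

```text
pin [ -25.1 -163.7   84.3] [ 0.1 -0.2 -0.1  0.1]
end [ -22.7 -167.5  130.1] [ 0.2 -0.6 -0.1  0.3]
tabtop [-77.7 -75.9  93.7] [ 0.7 -0.  -0.5  0. ]
[ 6.020e-01  9.120e-02 -1.655e-01  8.000e-04 -1.667e-01  4.189e-01
  3.500e-03 -1.569e-01  5.000e-03  1.000e-04  0.000e+00]
[ 0.  -0.3 -0.3 -0.4 -0.4 -0.2 -0.1 -0.  -0.  -0.1  0.6  0.2 -0.1 -0.1
  0.5 -0.1  0.  -0.1 -0.2  0.1 -0.6 -0.3 -0.   0.3 -0.4 -0.1  0.1  0.4
  0.7 -0.  -0.2 -0.   0.2 -0.1  0.2 -0.1  1.8  0.4 -1.1 -0.2  0.4  0.
  0. ]
```

Request:
{"api": "jog_arm", "payload": {"plan": [{"x": -7, "y": 2, "z": 0, "roll": 0}, {"x": -15, "y": 4, "z": 0, "roll": 0}, {"x": -22, "y": 7, "z": 0, "roll": 0}, {"x": -29, "y": 9.5, "z": 0, "roll": 0}, {"x": -36, "y": 13, "z": 0, "roll": 0}]}}

```text
time_s: 17.45
eef_pos: [0.5572, -0.1919, 0.151]
tool_rot: [-2.006, 1.568, 2.796]
force: [-0.1, 5.0, -9.0]
width: 0.175
```

```bash
cat > m.py <<'E'
from joint import *
st=monitor.state();w=eyes.read_camera("wrist");
import sys; cv2.imwrite(f"pics/{sys.argv[1]}.png",w); c=cam("wrist",st)
R=Ro.from_euler("xyz",st["tool_rot"]).as_matrix(); G=st["eef_pos"]+R[:,0]*.003
L=loc2=None
d=G[:2]-q[:2];lx=np.cos(yaw)*d[0]+np.sin(yaw)*d[1]-.085; lz=G[2]-.08
print("eef",st["eef_pos"].round(4),"F",st["force"].round(1),"width",round(st["width"],3),"rel",lx.round(4),lz.round(4),"r",np.hypot(lx,lz).round(4),"theta",(np.arctan2(lz,-lx)-np.arctan2(32.7,149.2)).round(3))
for t in(.3,.4,.42,.44,.46): print(t,"pin px",proj(c,pw(q,[[.085-.11*np.cos(t),py,.08+dz+.11*np.sin(t)]])).round(1))
print("index end px",proj(c,pw(q,[[.085-s*np.cos(th),by,.08+dz+s*np.sin(th)] for s in(.1,.11,.117)])).round(1).tolist(), st["time_s"])
E
python3 m.py w11|tail -7
```

```text
eef [ 0.5572 -0.1919  0.151 ] F [-0.1  5.  -9. ] width 0.175 rel -0.137 0.068 r 0.1529 theta 0.245
0.3 pin px [[513.6 184.3]]
0.4 pin px [[527.9 181.5]]
0.42 pin px [[531.  180.6]]
0.44 pin px [[534.1 179.6]]
0.46 pin px [[537.4 178.4]]
index end px [[531.8, 157.3], [533.7, 180.7], [535.1, 197.3]] 17.45
```

Request:
{"api": "jog_arm", "payload": {"plan": [{"x": -7, "y": 4, "z": 0, "roll": 0}, {"x": -14, "y": 7.5, "z": 0, "roll": 0}, {"x": -19.5, "y": 11.5, "z": 0, "roll": 0}, {"x": -19.5, "y": 11.5, "z": 0, "roll": 0}]}}

```text
time_s: 18.0
eef_pos: [0.5691, -0.1909, 0.1711]
tool_rot: [-2.163, 1.569, 2.638]
force: [-1.3, 5.6, -8.1]
width: 0.179
```

```bash
python3 m.py w12|tail -7
python3 - <<'E'
import cv2
g=cv2.cvtColor(cv2.imread("pics/w12.png"),cv2.COLOR_BGR2GRAY)
for v in range(150,206,3):print(v,g[v,498:562:2].tolist())
E
```

```text
eef [ 0.5691 -0.1909  0.1711] F [-1.3  5.6 -8.1] width 0.179 rel -0.1251 0.0881 r 0.153 theta 0.398
0.3 pin px [[489.3 197.4]]
0.4 pin px [[500.2 195.8]]
0.42 pin px [[502.5 195.2]]
0.44 pin px [[504.9 194.4]]
0.46 pin px [[507.3 193.6]]
index end px [[503.4, 174.8], [504.9, 195.2], [506.0, 209.7]] 18.0
150 [137, 71, 76, 79, 137, 187, 186, 179, 215, 216, 216, 192, 216, 214, 214, 215, 215, 216, 218, 218, 218, 215, 213, 215, 215, 218, 216, 213, 216, 194, 53, 59]
153 [166, 73, 73, 74, 123, 183, 185, 185, 208, 217, 213, 189, 217, 214, 216, 216, 212, 213, 216, 216, 217, 215, 213, 214, 217, 216, 215, 217, 224, 49, 65, 67]
156 [174, 72, 78, 75, 118, 179, 190, 186, 206, 215, 211, 189, 214, 215, 216, 210, 216, 213, 214, 213, 216, 212, 216, 214, 215, 215, 216, 224, 47, 65, 68, 59]
159 [190, 66, 78, 72, 105, 177, 188, 186, 200, 217, 185, 220, 214, 212, 215, 216, 216, 214, 218, 214, 214, 216, 214, 219, 214, 216, 222, 110, 64, 65, 57, 205]
162 [200, 72, 70, 77, 96, 172, 190, 188, 196, 213, 188, 218, 217, 214, 211, 215, 215, 215, 219, 213, 214, 214, 214, 215, 214, 217, 168, 63, 63, 67, 164, 219]
1
[... 1521 characters left out ...]
45, 56, 70, 48, 224, 215, 214, 215, 214, 214, 215, 217, 215]
195 [187, 220, 157, 73, 78, 144, 185, 186, 192, 215, 216, 215, 216, 215, 215, 215, 216, 216, 172, 56, 60, 58, 201, 218, 216, 214, 215, 218, 216, 216, 214, 216]
198 [192, 213, 215, 67, 75, 139, 189, 188, 186, 218, 214, 216, 215, 215, 214, 216, 217, 189, 51, 67, 61, 167, 221, 217, 216, 216, 215, 214, 217, 218, 214, 214]
201 [209, 215, 224, 66, 75, 124, 189, 191, 189, 214, 216, 214, 215, 214, 214, 216, 220, 104, 59, 66, 55, 223, 218, 217, 216, 215, 216, 215, 215, 213, 217, 214]
204 [214, 216, 220, 84, 79, 123, 184, 193, 191, 207, 217, 213, 213, 217, 215, 217, 190, 57, 65, 58, 204, 215, 213, 214, 214, 215, 212, 217, 216, 213, 218, 213]
```

Run:
```python
from h import *
a=cv2.imread("pics/w12.png"); crop(a,440,140,100,90,6,"pics/z12.png")
```

```text
(no output)
```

View pics/z12.png

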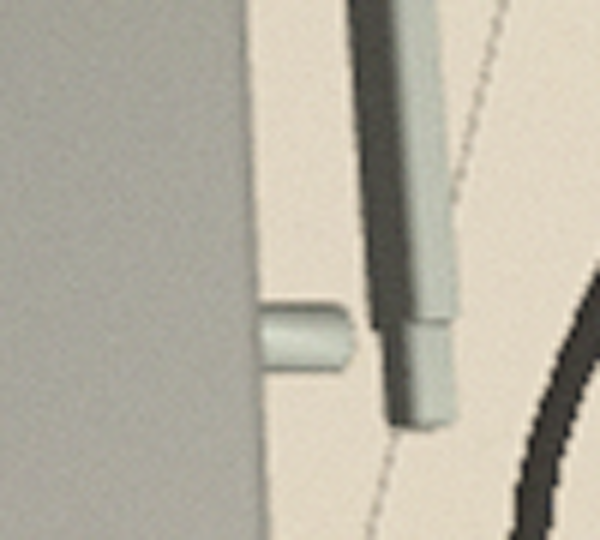

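The crop shows the pin's end at (498.7,196.2), about 5 px from the index bar's dark inner face (503.5–507.5) and at the level of its narrowed tip section. So the pin is still slightly below the arm. I'll refit with this view added.

```bash
cat > j2.py <<'E'
from joint import *
st=monitor.state(); c12=cam("wrist",st)
def r2(p):
    b=res(p[:11]); x,yaw,py,dz,by,th,h=p[:7]; q=np.array([x,-.1115,yaw]); t=p[11]
    E=c12[1].copy(); E[:3]=Ro.from_euler("x",p[9]).as_matrix()@E[:3]; c=(c12[0],E); V=np.array([150,171,189.])
    P=pw(q,[[.085-.11*np.cos(t),py,.08+dz+.11*np.sin(t)]])
    g=st["eef_pos"]+[0,0,-.003]; d=g[:2]-q[:2]; lx=np.cos(yaw)*d[0]+np.sin(yaw)*d[1]-.085; tt=np.arctan2(g[2]-.08-dz,-lx)-np.arctan2(32.7,149.2)
    return np.r_[b,ln(c,q,by,th,-h,dz,V)-[498.7,499.7,501.2],ln(c,q,by,th,h,dz,V)-[506,507.6,508.3],(proj(c,P)-[498.7,196.2]).ravel()*2,(t-tt)*p100]
for p100 in(0,50,200):
    f2=least_squares(r2,np.r_[f.x,.398]); J=np.linalg.pinv(f2.jac.T@f2.jac); print(p100,f2.x.round(4),"th-t",(f2.x[5]-f2.x[11]).round(4),"sd",np.sqrt(J[5,5]+J[11,11]-2*J[5,11])*.4, f2.fun[-12:].round(1))
E
python3 j2.py|tail -6
```

```text
0 [ 6.019e-01  9.210e-02 -1.655e-01  8.000e-04 -1.669e-01  4.176e-01
  3.500e-03 -1.569e-01  5.000e-03 -4.000e-04  0.000e+00  3.861e-01] th-t 0.0315 sd 0.004507375632824764 [ 0.4 -0.   0.  -0.6 -0.1 -0.3 -0.3 -0.3  0.4 -0.1 -0.3 -0. ]
50 [ 6.019e-01  9.220e-02 -1.655e-01  8.000e-04 -1.669e-01  4.171e-01
  3.500e-03 -1.569e-01  4.900e-03 -5.000e-04  0.000e+00  3.865e-01] th-t 0.0305 sd 0.004340877616891938 [ 0.4 -0.1  0.  -0.6 -0.1 -0.3 -0.3 -0.3  0.4  0.  -0.3 -0.3]
200 [ 0.602   0.0928 -0.1653  0.0011 -0.1668  0.4145  0.0035 -0.1568  0.0049
 -0.0012  0.      0.3886] th-t 0.0259 sd 0.0034492659296501468 [ 0.5 -0.1  0.  -0.6 -0.1 -0.3 -0.3 -0.3  0.3  0.3 -0.3 -0.4]
```

Request:
{"api": "jog_arm", "payload": {"plan": [{"x": -2, "y": 1.5, "z": 0, "roll": 0}, {"x": -4, "y": 3, "z": 0, "roll": 0}, {"x": -4, "y": 3, "z": 0, "roll": 0}, {"x": -4, "y": 3, "z": 0, "roll": 0}]}}

```text
time_s: 18.55
eef_pos: [0.5715, -0.1907, 0.1745]
tool_rot: [-1.969, 1.568, 2.832]
force: [-1.6, 5.0, -9.5]
width: 0.174
```

```bash
python3 m.py w13|tail -7
python3 - <<'E'
from h import *
a=cv2.imread("pics/w13.png"); crop(a,430,140,100,90,6,"pics/z13.png")
g=cv2.cvtColor(a,cv2.COLOR_BGR2GRAY)
for v in range(168,216,2):print(v,g[v,482:514].tolist())
E
```

```text
eef [ 0.5715 -0.1907  0.1745] F [-1.6  5.  -9.5] width 0.174 rel -0.1226 0.0915 r 0.153 theta 0.425
0.3 pin px [[485.8 199.9]]
0.4 pin px [[496.2 198.5]]
0.42 pin px [[498.4 198. ]]
0.44 pin px [[500.7 197.3]]
0.46 pin px [[503.  196.5]]
index end px [[499.4, 178.0], [500.8, 198.0], [501.8, 212.2]] 18.55
168 [216, 214, 214, 214, 215, 216, 213, 213, 217, 214, 215, 212, 220, 171, 67, 73, 73, 76, 75, 75, 99, 142, 174, 187, 191, 190, 193, 185, 202, 218, 213, 209]
170 [219, 216, 213, 214, 212, 215, 215, 214, 215, 213, 217, 215, 219, 176, 73, 70, 74, 74, 76, 73, 92, 135, 171, 190, 188, 189, 190, 185, 202, 217, 216, 198]
172 [217, 214, 212, 213, 216, 215, 214, 216, 215, 213, 216, 215, 220, 176, 84, 70, 75, 75, 77, 73, 88, 129, 164, 187, 191, 189, 191, 181, 204, 219, 210, 182]
174 [219, 215, 212, 214, 215, 210, 217, 216, 216, 215, 217, 215, 222, 188, 108, 69, 78, 76, 76, 73, 84, 123, 164, 182, 189, 189, 188, 187, 194, 211, 204, 193]
176 [216, 216, 214, 215, 215, 216, 217, 214, 217, 212, 213, 215, 215, 190, 106, 66, 73, 76, 78, 75, 81, 113, 155, 181, 193, 190, 187, 189, 188, 199, 186, 196]
17
[... 2341 characters left out ...]
 134, 173, 193, 190, 190, 193, 185, 201, 217, 213]
208 [154, 190, 216, 212, 217, 212, 214, 216, 214, 216, 214, 214, 216, 217, 216, 214, 221, 175, 85, 75, 72, 89, 125, 173, 191, 195, 192, 191, 183, 202, 217, 215]
210 [143, 187, 218, 215, 216, 213, 215, 214, 214, 215, 215, 214, 215, 217, 214, 213, 217, 187, 113, 69, 74, 88, 124, 164, 189, 197, 196, 192, 190, 194, 213, 215]
212 [142, 184, 216, 215, 214, 215, 215, 215, 214, 214, 215, 215, 218, 216, 217, 215, 218, 184, 103, 72, 76, 84, 118, 165, 187, 190, 190, 189, 190, 203, 214, 215]
214 [142, 182, 218, 215, 215, 213, 212, 217, 214, 215, 215, 217, 216, 216, 215, 214, 213, 219, 208, 198, 174, 176, 192, 187, 187, 192, 198, 196, 205, 218, 219, 214]
```

Request:
{"api": "jog_arm", "payload": {"plan": [{"x": -1, "y": 0.7, "z": 0, "roll": 0}, {"x": -1, "y": 0.7, "z": 0, "roll": 0}, {"x": -1, "y": 0.7, "z": 0, "roll": 0}, {"x": -1, "y": 0.7, "z": 0, "roll": 0}]}}

```text
time_s: 19.1
eef_pos: [0.5722, -0.1906, 0.1754]
tool_rot: [-1.974, 1.568, 2.827]
force: [-2.8, 5.7, -10.5]
width: 0.177
```

```bash
python3 m.py w14|tail -7
python3 - <<'E'
from h import *
g=cv2.cvtColor(cv2.imread("pics/w14.png"),cv2.COLOR_BGR2GRAY)
for v in range(186,216,3):print(v,g[v,482:514].tolist())
s=eyes.read_camera("scene"); st=monitor.state(); print(st["force"],st["eef_pos"],st["width"])
for o in teal(cam("scene"),s): print(*o)
a=cv2.imread("pics/scene0.png"); d=cv2.absdiff(a,s).max(2)>60
for n,(x,y,w,h) in dict(staplr=(392,135,50,25),calc=(382,182,46,32),pen=(360,218,48,22)).items(): print(n,d[y:y+h,x:x+w].mean().round(3))
E
```

```text
eef [ 0.5722 -0.1906  0.1754] F [ -2.8   5.7 -10.5] width 0.177 rel -0.1219 0.0924 r 0.153 theta 0.433
0.3 pin px [[484.8 200.7]]
0.4 pin px [[495.1 199.3]]
0.42 pin px [[497.3 198.8]]
0.44 pin px [[499.5 198.1]]
0.46 pin px [[501.8 197.4]]
index end px [[498.2, 178.9], [499.6, 198.8], [500.6, 212.9]] 19.1
186 [206, 218, 213, 215, 212, 214, 215, 217, 215, 210, 214, 214, 219, 173, 64, 74, 73, 74, 77, 76, 99, 140, 175, 192, 191, 193, 193, 187, 201, 219, 214, 215]
189 [206, 215, 218, 212, 215, 212, 214, 218, 218, 215, 219, 216, 219, 177, 82, 74, 79, 73, 74, 76, 91, 127, 169, 189, 189, 192, 191, 184, 200, 216, 213, 212]
192 [187, 194, 199, 196, 194, 196, 196, 194, 197, 199, 197, 199, 213, 193, 115, 69, 74, 81, 74, 73, 89, 126, 163, 186, 192, 193, 191, 189, 192, 211, 217, 216]
195 [146, 156, 159, 157, 158, 157, 151, 149, 151, 150, 150, 148, 149, 151, 136, 99, 74, 73, 74, 79, 77, 110, 154, 185, 190, 192, 190, 188, 192, 206, 217, 214]
198 [174, 209, 210, 203, 202, 207, 203, 202, 199, 200, 196, 191, 193, 191, 186, 143, 87, 75, 73, 92, 132, 154, 171, 174, 174, 176, 166, 195, 215, 215, 213, 21
[... 332 characters left out ...]
161, 198, 219, 217, 214, 214, 213, 213, 217, 213, 217, 215, 214, 217, 217, 219, 171, 65, 72, 76, 99, 145, 182, 193, 191, 189, 192, 190, 202, 218, 215, 214]
210 [160, 198, 216, 214, 214, 216, 217, 214, 216, 213, 214, 213, 211, 217, 215, 220, 179, 85, 74, 75, 99, 131, 177, 196, 196, 194, 193, 188, 201, 214, 215, 215]
213 [147, 192, 216, 215, 215, 214, 215, 216, 212, 213, 213, 218, 216, 214, 215, 219, 187, 109, 75, 74, 86, 124, 167, 181, 182, 181, 183, 189, 202, 216, 217, 213]
[-2.20111263  4.65703391 -8.71069469] [ 0.57217271 -0.19064136  0.17540972] 0.17490689954619473
[322. 172.] [ 0.6382 -0.0905] 0.0667 0.1117 5.4
[274. 266.] [0.5706 0.3228] 0.0573 0.0866 -13.2
staplr 0.0
calc 0.049
pen 0.0
```

Run:
```python
from h import *
a=cv2.imread("pics/scene0.png"); s=eyes.read_camera("scene")
t=a[184:212,384:426]; r=cv2.matchTemplate(s[174:222,374:436],t,cv2.TM_CCOEFF_NORMED); print(cv2.minMaxLoc(r),"expect (10,10)")
print(arm.finish_job())
```

```text
(-0.12356135994195938, 0.9602362513542175, (11, 19), (10, 10)) expect (10,10)
the job is handed in; nothing more can be done
None
```

I loaded the feed pan, lifted the cover to the index arm, and handed the job in at about 19 s with the gripper still holding the cover by its tab at 50 N.

- **Packs:** Two teal packs lie flat and square on top of each other in the pan. The third was not needed and is still in its place on the worktop, at the same position in the last image as at the start.
- **Pan pointer:** It moved down about 5 pixels in the scene camera, where roughly 4.3 were expected for 16 mm. That agrees with the centre of the thick bar, but I had no close-up of the pointer against the bar.
- **Cover:** The last wrist image puts the pin at about 0.418 rad and the index arm at 0.418–0.42 rad. The angle from the tool position disagrees slightly, at 0.433 rad. I trusted the direct view of pin against arm.
- **Last picture:** The 12-picture limit blocked the final visual check of the pin, so that check used pixel values only.
- **Index arm, stapler, calculator, pen:** I did not touch the index arm. The stapler and pen areas are unchanged in the images. The calculator area changed by about 5%, but its image still matches its starting position exactly, so that is probably shadow.

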